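Find the centrifuge rotor

TASK

The round rotor of the bench centrifuge is in one of the two closed grey boxes; the other holds an oblong tube block. Open the boxes one at a time until you find the rotor, laying each lid you take off flat on the bench (or back on its own box), then lift the rotor out by its stem and set it down gently in the open centrifuge bowl, centred over the drive hub so that it sits level and fully home.

Things in the scene. Friction and masses are not known exactly. Their poses are not given: they have to be found in the camera images.
- rotor: Wanted part, upright in one box: round aluminium rotor 64 mm in diameter, 22 mm high, eight dark holes on top; about 160 g. Upright round stem in the middle, 22 mm in diameter, from 22 to 52 mm above the underside. Hollow below: recess 40 mm wide, 12 mm deep. Origin: centre of underside, z up. (Not wanted, in the other box: oblong aluminium block 60 x 40 x 22 mm, stem 16 mm thick.)
- drive_hub (a point): Centre of the bowl floor of the white round centrifuge (160 mm in diameter, 75 mm high, fixed, between the boxes), 45 mm above the bench. Bowl: 120 mm wide, 30 mm deep, open; in its middle a dark hub 18 mm wide, 10 mm high, enters the rotor's recess. A seated rotor's origin is here. z up. Its clear lid stands open beyond it (+x), leaning away, up to 165 mm high.
- lid_left: Lid of the left box, lying on it at the start (origin 65 mm up): grey plate 128 x 128 x 5 mm, below it a 112 x 112 x 5 mm plug sitting loosely (4 mm play) in the box mouth; in the middle a black upright round knob, 24 mm in diameter, 30 mm high. About 150 g, lifts straight off. Origin: centre of the plug's underside, z up, x and y along the sides; plate top at 10 mm, knob top at 40 mm.
- lid_right: Lid of the right box, lying on it at the start (origin 65 mm up): grey plate 128 x 128 x 5 mm, below it a 112 x 112 x 5 mm plug sitting loosely (4 mm play) in the box mouth; in the middle a black upright round knob, 24 mm in diameter, 30 mm high. About 150 g, lifts straight off. Origin: centre of the plug's underside, z up, x and y along the sides; plate top at 10 mm, knob top at 40 mm.
- box_left: Grey opaque box on the robot's left (+y), fixed: 128 x 128 mm, 70 mm high, walls and floor 4 mm, open-topped under its lid. Its one part stands on its floor within 8 mm of the middle. Origin: centre of the underside, x and y along the sides. The bench beyond it, x = 0.585 to 0.73 m, y = 0.15 to 0.30 m, is clear: room for the lid, laid with its sides along x and y.
- box_right: Grey opaque box on the robot's right (-y), fixed: 128 x 128 mm, 70 mm high, walls and floor 4 mm, open-topped under its lid. Its one part stands on its floor within 8 mm of the middle. Origin: centre of the underside, x and y along the sides. The bench beyond it, x = 0.585 to 0.73 m, y = -0.30 to -0.15 m, is clear: room for the lid, laid with its sides along x and y.
Things that resemble listed ones, but are neither listed nor needed, are in the scene too. Leave any pink look-alike of the lid_left alone.

How it is judged:
On the way, in this order (a step that is already met when the one before it is completed fails the run):
1. a lid has been taken off and lies flat on the bench, let go (((angle between lid_left's own z axis and vertical below 0.17 rad and height (world z) of lid_left below 0.015 m and contact force between lid_left and the fingers below 0.1 N) or (angle between lid_right's own z axis and vertical below 0.17 rad and height (world z) of lid_right below 0.015 m and contact force between lid_right and the fingers below 0.1 N))), for 0.1 s.
2. the rotor is lifted clear of its box (height (world z) of rotor above 0.072 m), for 0.05 s.
At the end, for the whole second after the job is handed in: The rotor rests on the bowl floor of the centrifuge over the drive hub: within 15 mm of its axis, its underside within 5 mm of the bowl floor, level within 0.12 rad, still. Each lid lies flat (within 10 degrees) and still, knob up, either on the bench or on its own box within 20 mm of where it was (horizontal distance between rotor and drive_hub below 0.015 m and z of rotor in the frame of drive_hub between -0.004 and 0.005 m and angle between rotor's own z axis and vertical below 0.12 rad and linear speed of rotor below 0.03 m/s and angle between each of lid_left, lid_right's own z axis and vertical below 0.17 rad and linear speed of each of lid_left, lid_right below 0.05 m/s and (height (world z) of lid_left below 0.015 m or distance of lid_left from where it was at the start of the episode below 0.02 m) and (height (world z) of lid_right below 0.015 m or distance of lid_right from where it was at the start of the episode below 0.02 m)); the robot touches nothing.
It fails at once if the rotor is dropped or thrown (faster than 0.7 m/s while the fingers do not touch it, a fall of more than about 25 mm) (contact force between rotor and the fingers below 0.05 N and linear speed of rotor above 0.7 m/s).
It also fails if it takes over 69 s, if anything falls off the work surface, if the arm or the gripper's body presses on something with over 40 N, if the wrist force passes 120 N, or if a joint passes its speed limit or range.

ROBOT

A 7-joint arm with a two-finger parallel gripper is mounted at the origin on the work surface. World frame = base frame: x ahead of the robot, y to its left, z up, the work surface at z = 0. Lengths are in m, angles in rad, forces in N, time in s.
With the tool pointing down it reaches from about 0.4 to 0.9 m from the base axis. Payload 5.6 kg.
Tool frame: the origin (TCP) lies at the very end of the fingers, on their centre line; the grasp point (between the pads) lies 19 mm behind it; z points along the fingers, y is the line along which they close (so a half turn about z gives the same grasp; the last joint's range is limited). The gripper opens to 92 mm and grips with 3 to 60 N. Pads are 20 mm wide; open, the fingers measure 128 mm over their backs; the gripper's body (75 mm by 189 mm) begins 69 mm behind the grasp point.
Start: joints at [-1.251, 0.468, -0.012, 1.603, 0.006, 1.071, -0.056], TCP at [0.231, 0.608, 0.215] pointing down, gripper open.
Joint ranges: [-2.53, 2.53], [-0.31, 2.02], [-1.57, 1.55], [0.28, 2.44], [-1.29, 4.43], [0.15, 1.84], [-2.92, 2.92]. Speed limits (rad/s): [2.57, 2.57, 3.14, 3.14, 3.14, 3.14, 3.14].

INTERFACE

Orientations are given as a 3x3 rotation matrix whose columns are the frame's x, y, z axes.
In Python, from cell import arm, eyes, job, models gives the robot as it stands.
- The arm moves only by the tool servo_tool, never from a script. Its argument "motion" is a list of rows, each a list of 2 entries, a list of its own where there are three numbers: the shift along the world's x, y, z as a fraction of full scale, then the turn about the world's z as a fraction of full scale. A call has 1 to 8 rows; each row is the pose to reach, as a shift and turn from the pose commanded when the call began; what a row does not reach only later rows make up. Full scale, the value 1, is 250 mm for a shift and 0.5 rad for a turn. A row lasts 1/12 s, in which the tool goes at most 41.7 mm and 7.16 degrees, less where a joint would pass 70% of its speed; a pose out of reach is approached as far as the arm can. A call with a number of a shift or a turn outside -1 to 1 is refused whole. A call with a gripper value outside its range is refused whole. "hand" is the opening, from 0 (shut) to 1 (fully open), set as the call begins (left out, the last holds). The fingers move at their own pace and stop on an object; "squeeze" is the grip in N (left out, the last holds). Time passes only in rows, so rows that repeat a pose let the fingers close. It gives the time, the measured TCP pose, the force, the opening and the grip force at its end, in the units of the state.
- arm.state(): the state, without advancing time (a new reading comes with each control period).
- eyes.snapshot(name): name is "scene" or "top"; returns a dict with "img" (480x640x3 uint8, red, green, blue), "fx", "fy", "cx", "cy" (pixels), "k1" (the pictures are not rectified: a ray, as slopes to the right and down, at radius r is drawn at 1 + k1 r^2 times it, then the intrinsics apply), "rvec" (rotation vector, rad) and "tvec" (3), from world to camera coordinates, as OpenCV has them. Camera axes: x right, y down, z forward; pixel columns grow to the right and rows downward; lengths in m; the calibration is good to about 2 mm. A picture is of the moment at which its call begins. There is no depth.
- job.close_job(): hands the job in; it is judged then, once.
Trained networks look in a picture, given as the dict that the camera call returned (one of the last four; its "shot" number tells which), for a name from the list of things; names that differ only in an ending like _2 or _b are one class to them, and where a whole thing is asked for, a point or a joint stands for the part that bears it (a point fixed in the world has none). Each returns a list of dicts, best first, with "score" (0 to 1); they miss things now and then, are a little off and sometimes report something else, mostly with a low value. They report only what shows in the picture. A call takes as long as a camera call. They do not tell look-alikes from the thing itself.
- models.find_in(picture, thing): "position" ([x, y, z] in m, in the coordinates of the camera as it stood for that picture, good to about 4 mm: the middle of the surface that is visible of it).
The state is a dict: "time": time; "joints": joint angles; "qvel": joint speeds; "joint_efforts": joint torques, N m; "tcp_pos": TCP position; "ee_rot": TCP orientation; "ft_force": force on the tool from outside, world axes, zero at the start; "moment": the same for the moment, N m; "opening": finger opening in m; "gripper_force": force on a finger pad.
Only numpy, scipy, OpenCV 4.12 (cv2) and the standard library are available. Lean on these libraries where they do the work, as an engineer would, in place of code of your own. Each camera call takes 0.05 s, during which the arm holds its last target. There are 200 camera calls.

## Working session

There is one attempt and no reset: what is moved stays moved. The work goes in short steps, Python scripts to look and compute and a tool call to move; the robot and the scene stay as the last step left them, time stands still between calls to the robot, and variables do not carry over. Pictures are saved under pics/ and viewed, at most 10 in all, crops included, and the job is handed in when it is done.

Besides the shell and the picture viewer there is one more tool, called after ">>>" in YAML: its name, and indented under it one key for each argument. servo_tool: Moves the arm, as the interface text tells. Shift numbers are shares of 250 mm and turn numbers shares of 0.5 rad, none past 1 either way. Its arguments: {"type":"object","properties":{"motion":{"type":"array","items":{"type":"array"}},"hand":{"type":"number"},"squeeze":{"type":"number"}},"required":["motion"]}

```bash
mkdir -p pics; cat > h.py <<'E'
import numpy as np, cv2
from cell import arm, eyes, job, models
def Rt(p): return cv2.Rodrigues(np.array(p["rvec"],float))[0], np.array(p["tvec"],float).reshape(3)
def c2w(p,x):
    R,t=Rt(p); return R.T@(np.array(x)-t)
def pix2w(p,u,v,z):
    xd=np.array([(u-p["cx"])/p["fx"],(v-p["cy"])/p["fy"]]); x=xd.copy()
    for _ in range(30): x=xd/(1+p["k1"]*(x@x))
    R,t=Rt(p); d=R.T@np.array([x[0],x[1],1]); c=-R.T@t
    return c+d*(z-c[2])/d[2]
def w2pix(p,X):
    R,t=Rt(p); q=R@np.array(X)+t; s=q[:2]/q[2]; s=s*(1+p["k1"]*(s@s)); return s*[p["fx"],p["fy"]]+[p["cx"],p["cy"]]
def save(p,n): cv2.imwrite("pics/"+n,p["img"][:,:,::-1])
E
python3 - <<'E'
from h import *
a=eyes.snapshot("top"); b=eyes.snapshot("scene")
cv2.imwrite("pics/a.png",cv2.resize(np.hstack([a["img"]]),None,fx=1.25,fy=1.25)[:,:,::-1]); save(b,"b.png")
for p in (a,b):
  print("cam",c2w(p,[0,0,0]).round(3))
  for n in ["lid_left","lid_right","box_left","box_right","drive_hub","rotor"]:
    try:
      for r in models.find_in(p,n): 
        w=c2w(p,r["position"]); print(n,round(r["score"],2),w.round(4),w2pix(p,w).round())
    except Exception as e: print(n,e)
s=arm.state();print(s["time"],s["tcp_pos"],s["ee_rot"])
E
```

```text
cam [0.324 0.026 0.841]
lid_left 0.78 [0.2854 0.2311 0.0066] [193. 324.]
lid_left 0.76 [0.4771 0.3174 0.0756] [142. 213.]
box_left 0.63 [0.4575 0.2589 0.0369] [181. 229.]
box_right 0.72 [ 0.423  -0.2264  0.036 ] [443. 255.]
drive_hub 0.87 [0.5478 0.0514 0.0754] [296. 179.]
cam [1.193 0.045 0.586]
lid_left 0.95 [0.2972 0.2253 0.0083] [430. 232.]
lid_left 0.78 [0.4906 0.3109 0.0781] [494. 261.]
lid_right 0.83 [ 0.4472 -0.2872  0.0754] [175. 233.]
box_left 0.67 [0.544 0.305 0.037] [492. 297.]
box_right 0.55 [ 0.4971 -0.2619  0.036 ] [183. 266.]
drive_hub 0.58 [0.5304 0.0434 0.0603] [345. 275.]
0.7 [0.23069654 0.60769651 0.21463565] [[-9.34902283e-01  3.54905223e-01  5.94563175e-05]
 [ 3.54905226e-01  9.34902281e-01  7.47475914e-05]
 [-2.90575363e-05  9.09830517e-05 -9.99999995e-01]]
```

View pics/a.png

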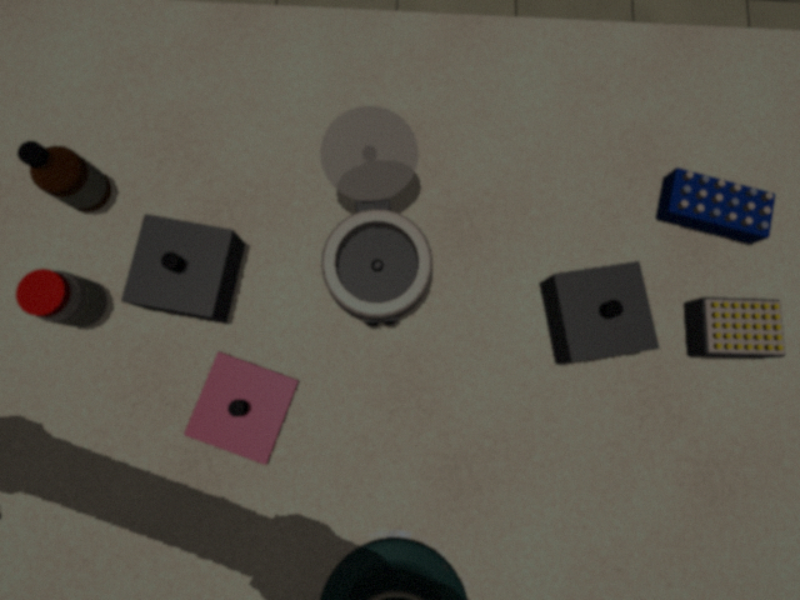

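View pics/b.png

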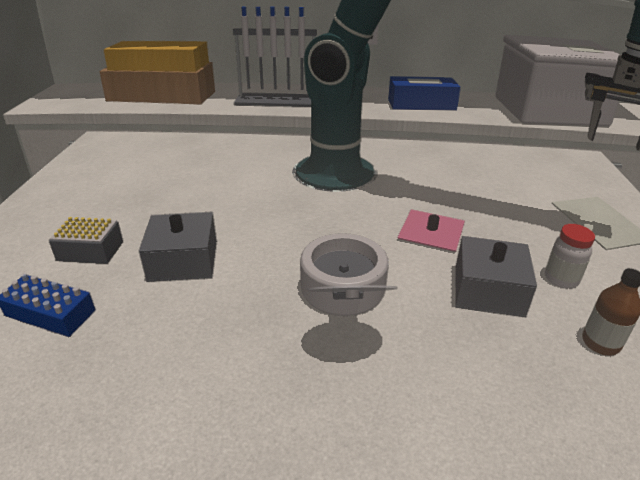

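The top view shows grey boxes with closed lids at top-image pixels (142,213) on the left and about (480,250) on the right. The centrifuge is at about (301,212). There are two lid_left candidates: the pink plate at (193,324), lying on the bench, and the grey plate at (142,213), on its box. The grey one fits the description of a grey plate lying on the box, and the pink one is the look-alike to leave alone. Next I'll measure precisely and confirm with a crop.

```bash
python3 - <<'E'
from h import *
a=eyes.snapshot("top"); im=a["img"]; g=im.astype(int)
lum=g.sum(2)/3; sat=g.max(2)-g.min(2)
def face(x0,x1,y0,y1):
    m=np.zeros(lum.shape,np.uint8); sub=lum[y0:y1,x0:x1]; 
    m[y0:y1,x0:x1]=((sub>42)&(sub<85)&(sat[y0:y1,x0:x1]<20))
    m=cv2.morphologyEx(m,cv2.MORPH_CLOSE,np.ones((13,13))); m=cv2.morphologyEx(m,cv2.MORPH_OPEN,np.ones((9,9)))
    c=max(cv2.findContours(m,0,2)[0],key=cv2.contourArea); return c[:,0,:]
print(lum[213,120:200:4].round(),lum[265,440:530:4].round())
vis=im.copy()
for n,r in (("L",(90,205,165,265)),("R",(425,535,203,297))):
    c=face(*r); cv2.drawContours(vis,[c[:,None]],-1,(255,0,0),1)
    w=np.array([pix2w(a,u,v,.075)[:2] for u,v in c],np.float32)
    print(n,cv2.minAreaRect(w*1000))
    m=np.zeros(lum.shape,np.uint8); cx,cy=c.mean(0).astype(int); s=np.s_[cy-20:cy+20,cx-25:cx+25]
    m[s]=lum[s]<30; k=max(cv2.findContours(m,0,2)[0],key=cv2.contourArea)[:,0,:]
    print("knob px",k.min(0),k.max(0),cv2.minAreaRect(k))
# bowl outer ring white circle at z=.075, bowl inner
for z,(u,v) in ((.055,(302,212.5)),(.075,(301,211))): print("hub",pix2w(a,u,v,z).round(4))
x=np.hstack([vis[160:270,90:210],vis[195:305,425:545],vis[160:270,245:365]])
cv2.imwrite("pics/c.png",cv2.resize(x,None,fx=2.2,fy=2.2,interpolation=cv2.INTER_CUBIC)[:,:,::-1])
E
```

```text
[47. 44. 41. 10. 12.  6.  7. 15. 47. 48. 51. 46. 49. 47. 51. 11. 11.  5.
 36. 85.] [32. 11. 16. 31. 46. 48. 47. 46. 45. 44. 46. 46. 46. 38. 43. 42. 41. 45.
 43. 43. 43. 73. 99.]
L ((474.41796875, 303.7923278808594), (159.01670837402344, 136.39996337890625), 81.50473022460938)
knob px [129 202] [150 218] ((139.1000213623047, 209.80003356933594), (21.466251373291016, 13.86362075805664), 26.56505012512207)
R ((430.1214599609375, -276.7483825683594), (133.06845092773438, 154.072265625), 10.300910949707031)
knob px [479 240] [498 255] ((488.2794189453125, 247.13235473632812), (14.57737922668457, 19.207839965820312), 59.036251068115234)
hub [0.4913 0.038  0.055 ]
hub [0.4897 0.0396 0.075 ]
```

View pics/c.png

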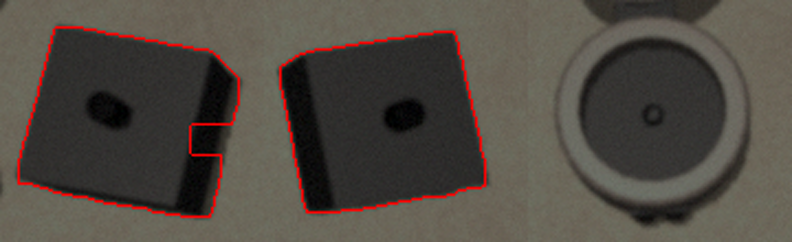

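The crop confirms both grey lids, each with a black knob. The left box is turned about −9°, and the hub ring is at about pixel (301.4,212.3).

```bash
python3 - <<'E'
from h import *
from scipy.optimize import least_squares
a=eyes.snapshot("top")
L=np.array([(55,27),(211,51),(178,207),(18,181)])/2.2+[90,160]
R=(np.array([(302,52),(455,31),(486,185),(332,208)])-[264,0])/2.2+[425,195]
# image TL = +x,+y
S=np.array([(1,1),(1,-1),(-1,-1),(-1,1)])*.064
for n,P,k in (("L",L,None),("R",R,None)):
    def f(q):
        c,s=np.cos(q[2]),np.sin(q[2]); M=np.array([[c,-s],[s,c]])
        return np.ravel([w2pix(a,[*(M@e+q[:2]),.075])-p for e,p in zip(S,P)])
    r=least_squares(f,[.47,.3 if n=="L" else -.27,0]); print(n,r.x.round(4),r.fun.round(1))
    for z in(.075,.105): print(" pred knob px",z,w2pix(a,[*r.x[:2],z]))
print("hub", pix2w(a,301.4,212.3,.055),pix2w(a,301.8,210,.075))
im=a["img"].astype(float).mean(2)
def circle(z,r,c0):
    # maximise gradient along circle
    g=cv2.GaussianBlur(im,(0,0),1); best=None
    for dx in np.arange(-.012,.0121,.001):
      for dy in np.arange(-.012,.0121,.001):
        t=np.linspace(0,2*np.pi,90)
        def samp(rr):
          p=np.array([w2pix(a,[c0[0]+dx+rr*np.cos(u),c0[1]+dy+rr*np.sin(u),z]) for u in t],np.float32)
          return cv2.remap(g.astype(np.float32),p[:,0],p[:,1],1).ravel()
        s=np.mean(samp(r+.004)-samp(r-.004))
        if best is None or s>best[0]: best=(s,c0[0]+dx,c0[1]+dy)
    return best
print(circle(.075,.060,(.491,.039)))
E
```

```text
L [ 0.4776  0.3161 -0.1241] [-0.2 -0.3  0.4  0.   0.3 -0.1 -0.6  0.3]
 pred knob px 0.075 [142.64609417 212.43683882]
 pred knob px 0.105 [136.1727218  208.72424556]
R [ 0.4328 -0.2872  0.1657] [ 0.1 -0.5 -0.6 -0.   0.6  0.4 -0.1  0.1]
 pred knob px 0.075 [484.05133198 248.58391508]
 pred knob px 0.105 [491.05492508 246.34313233]
hub [0.4916421  0.03911291 0.055     ] [0.49158136 0.03822439 0.075     ]
(np.float32(53.288033), np.float64(0.494), np.float64(0.03900000000000001))
```

>>> servo_tool:
  motion:
    - [[0.98, -1, 0], 0.48]
    - [[0.98, -1, 0], 0.48]
    - [[0.98, -1, 0], 0.48]
    - [[0.98, -1, 0], 0.48]
    - [[0.98, -1, 0], 0.48]
    - [[0.98, -1, 0], 0.48]
    - [[0.98, -1, 0], 0.48]
    - [[0.98, -1, 0], 0.48]
  hand: 1

```text
time: 1.47
tcp_pos: [0.4653, 0.368, 0.215]
ee_rot: [[-0.992, 0.122, 0.0], [0.122, 0.992, 0.001], [-0.0, 0.001, -1.0]]
ft_force: [1.1, 0.8, -0.1]
opening: 0.092
gripper_force: 0.0
```

>>> servo_tool:
  motion:
    - [[0.03, -0.18, -0.2], 0]
    - [[0.03, -0.18, -0.2], 0]
    - [[0.03, -0.18, -0.2], 0]
    - [[0.03, -0.18, -0.2], 0]
    - [[0.03, -0.18, -0.2], 0]

```text
time: 1.88
tcp_pos: [0.4716, 0.3266, 0.1657]
ee_rot: [[-0.993, 0.121, 0.001], [0.121, 0.993, 0.002], [-0.001, 0.002, -1.0]]
ft_force: [-1.0, -0.2, 0.3]
opening: 0.0918
gripper_force: 0.0
```

>>> servo_tool:
  motion:
    - [[0.024, -0.042, -0.1], 0]
    - [[0.024, -0.042, -0.2], 0]
    - [[0.024, -0.042, -0.28], 0]
    - [[0.024, -0.042, -0.33], 0]
    - [[0.024, -0.042, -0.34], 0]
    - [[0.024, -0.042, -0.34], 0]
    - [[0.024, -0.042, -0.34], 0]

```text
time: 2.47
tcp_pos: [0.4781, 0.3155, 0.0808]
ee_rot: [[-0.993, 0.121, 0.002], [0.121, 0.993, 0.002], [-0.001, 0.002, -1.0]]
ft_force: [-0.5, 0.0, 0.2]
opening: 0.092
gripper_force: 0.0
```

>>> servo_tool:
  motion:
    - [[0, 0, 0], 0]
    - [[0, 0, 0], 0]
    - [[0, 0, 0], 0]
    - [[0, 0, 0], 0]
    - [[0, 0, 0], 0]
    - [[0, 0, 0], 0]
    - [[0, 0, 0], 0]
    - [[0, 0, 0], 0]
  hand: 0
  squeeze: 25

```text
time: 3.13
tcp_pos: [0.4775, 0.3141, 0.0796]
ee_rot: [[-0.992, 0.123, 0.0], [0.123, 0.992, -0.0], [-0.0, 0.0, -1.0]]
ft_force: [-0.5, 0.4, -0.0]
opening: 0.0406
gripper_force: 0.0
```

>>> servo_tool:
  motion:
    - [[0, 0, 0], 0]
    - [[0, 0, 0], 0]
    - [[0, 0, 0], 0]
    - [[0, 0, 0], 0]
    - [[0, 0, 0], 0]
    - [[0, 0, 0], 0]

```text
time: 3.63
tcp_pos: [0.4775, 0.3148, 0.0797]
ee_rot: [[-0.993, 0.122, 0.0], [0.122, 0.993, 0.001], [-0.0, 0.001, -1.0]]
ft_force: [-0.0, 3.4, -0.9]
opening: 0.0232
gripper_force: 25.0
```

>>> servo_tool:
  motion:
    - [[0, 0, 0.04], 0]
    - [[0, 0, 0.08], 0]
    - [[0, 0, 0.14], 0]
    - [[0, 0, 0.22], 0]
    - [[0, 0, 0.3], 0]
    - [[0, 0, 0.3], 0]
    - [[0, 0, 0.3], 0]

```text
time: 4.22
tcp_pos: [0.4781, 0.3137, 0.1556]
ee_rot: [[-0.992, 0.123, 0.002], [0.123, 0.992, 0.001], [-0.002, 0.001, -1.0]]
ft_force: [0.7, 0.1, -1.5]
opening: 0.0234
gripper_force: 25.0
```

>>> servo_tool:
  motion:
    - [[0.1, -0.05, 0], 0.1]
    - [[0.22, -0.11, 0], 0.25]
    - [[0.36, -0.18, 0], 0.25]
    - [[0.5, -0.25, 0], 0.25]
    - [[0.62, -0.31, 0], 0.25]
    - [[0.69, -0.34, 0], 0.25]
    - [[0.716, -0.356, 0], 0.25]
    - [[0.716, -0.356, 0], 0.25]

```text
time: 4.88
tcp_pos: [0.6569, 0.2224, 0.1524]
ee_rot: [[-1.0, 0.001, -0.002], [0.001, 1.0, -0.002], [0.002, -0.002, -1.0]]
ft_force: [-0.2, 0.3, -2.1]
opening: 0.0233
gripper_force: 25.0
```

>>> servo_tool:
  motion:
    - [[0, 0, -0.1], 0]
    - [[0, 0, -0.22], 0]
    - [[0, 0, -0.34], 0]
    - [[0, 0, -0.44], 0]
    - [[0, 0, -0.48], 0]
    - [[0, 0, -0.51], 0]
    - [[0, 0, -0.53], 0]
    - [[0, 0, -0.53], 0]

```text
time: 5.55
tcp_pos: [0.6562, 0.2257, 0.0222]
ee_rot: [[-1.0, -0.003, -0.0], [-0.003, 1.0, 0.0], [0.0, 0.0, -1.0]]
ft_force: [-0.3, 0.6, -1.7]
opening: 0.0231
gripper_force: 25.0
```

```bash
python3 - <<'E'
from h import *
s=arm.state();print(s["time"],s["tcp_pos"],s["ft_force"],s["ee_rot"].round(3) if hasattr(s["ee_rot"],'round') else s["ee_rot"],s["opening"])
a=eyes.snapshot("top")
for n in ["rotor","lid_left"]:
  for r in models.find_in(a,n): print(n,round(r["score"],2),c2w(a,r["position"]).round(4))
w=w2pix(a,[.4776,.316,.03]).astype(int); print(w)
c=a["img"][w[1]-70:w[1]+70,max(0,w[0]-90):w[0]+110]
cv2.imwrite("pics/d.png",cv2.resize(np.clip(c.astype(float)*1.8,0,255),None,fx=3,fy=3,interpolation=cv2.INTER_CUBIC)[:,:,::-1])
E
```

```text
5.55 [0.6561664  0.22574372 0.02217741] [-0.27846116  0.59465037 -1.66780457] [[-1.    -0.003 -0.   ]
 [-0.003  1.     0.   ]
 [ 0.     0.    -1.   ]] 0.023104972063982283
lid_left 0.98 [0.633  0.2058 0.0158]
[151 217][ WARN:0@4.921] global loadsave.cpp:1063 imwrite_ Unsupported depth image for selected encoder is fallbacked to CV_8U.
```

View pics/d.png

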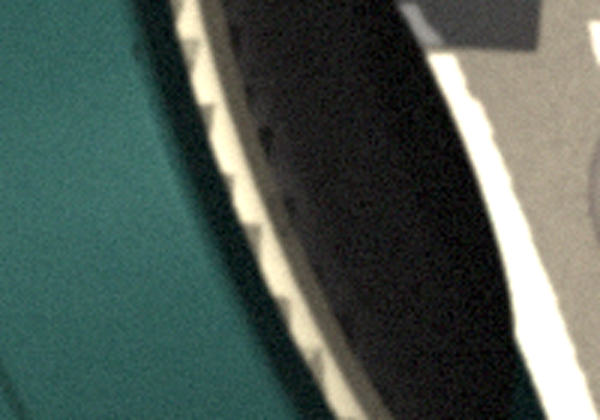

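The arm hides the box in this crop, so it shows nothing useful. I'll finish laying the lid down.

>>> servo_tool:
  motion:
    - [[0, 0, -0.012], 0]
    - [[0, 0, -0.022], 0]
    - [[0, 0, -0.03], 0]
    - [[0, 0, -0.03], 0]

```text
time: 6.03
tcp_pos: [0.6567, 0.2251, 0.0146]
ee_rot: [[-1.0, -0.002, 0.0], [-0.002, 1.0, 0.0], [-0.0, 0.0, -1.0]]
ft_force: [0.3, -0.5, -1.6]
opening: 0.0237
gripper_force: 25.0
```

>>> servo_tool:
  motion:
    - [[0, 0, -0.004], 0]
    - [[0, 0, -0.008], 0]
    - [[0, 0, -0.008], 0]

```text
time: 6.28
tcp_pos: [0.6567, 0.2251, 0.0146]
ee_rot: [[-1.0, -0.002, 0.0], [-0.002, 1.0, 0.0], [-0.0, 0.0, -1.0]]
ft_force: [-5.5, -1.6, 10.6]
opening: 0.0231
gripper_force: 25.0
```

>>> servo_tool:
  motion:
    - [[0, 0, 0.004], 0]
    - [[0, 0, 0.004], 0]
    - [[0, 0, 0.004], 0]
    - [[0, 0, 0.004], 0]
    - [[0, 0, 0.004], 0]
    - [[0, 0, 0.1], 0]
    - [[0, 0, 0.26], 0]
    - [[0, 0, 0.42], 0]
  hand: 1

```text
time: 6.95
tcp_pos: [0.6552, 0.2246, 0.1168]
ee_rot: [[-1.0, -0.002, -0.004], [-0.002, 1.0, -0.002], [0.004, -0.002, -1.0]]
ft_force: [0.8, -0.6, -0.5]
opening: 0.0746
gripper_force: 0.0
```

>>> servo_tool:
  motion:
    - [[-0.1, 0, 0.16], 0]
    - [[-0.2, -0.1, 0.32], 0]
    - [[-0.3, -0.3, 0.4], 0]
    - [[-0.4, -0.5, 0.4], 0]
    - [[-0.5, -0.7, 0.4], 0]
    - [[-0.6, -0.85, 0.4], 0]
    - [[-0.6, -1, 0.4], 0]
    - [[-0.6, -1, 0.4], 0]

```text
time: 7.62
tcp_pos: [0.5092, -0.0148, 0.2176]
ee_rot: [[-1.0, -0.003, 0.001], [-0.003, 1.0, 0.0], [-0.001, 0.0, -1.0]]
ft_force: [1.2, -0.2, -0.2]
opening: 0.0917
gripper_force: 0.0
```

```bash
python3 - <<'E' 2>/dev/null
from h import *
s=arm.state();print(s["time"],s["tcp_pos"],s["opening"])
for nm in("top","scene"):
  a=eyes.snapshot(nm)
  for n in ["rotor","lid_left"]:
    for r in models.find_in(a,n): print(nm,n,round(r["score"],2),c2w(a,r["position"]).round(4))
  if nm=="top":
    w=w2pix(a,[.4776,.316,.03]).astype(int); print(w)
    c=a["img"][w[1]-110:w[1]+70,max(0,w[0]-90):w[0]+110]; print(w-[90,110])
    cv2.imwrite("pics/e.png",cv2.resize(np.clip(c.astype(float)*1.8,0,255).astype(np.uint8),None,fx=3.3,fy=3.3,interpolation=cv2.INTER_CUBIC)[:,:,::-1])
E
```

```text
7.6167 [ 0.50917223 -0.01478588  0.21764589] 0.09168154173170837
top lid_left 0.64 [0.6542 0.2292 0.0133]
top lid_left 0.58 [0.2863 0.2335 0.0076]
[151 217]
[ 61 107]
scene lid_left 0.77 [0.6679 0.2225 0.0127]
scene lid_left 0.74 [0.2971 0.2284 0.0097]
```

View pics/e.png

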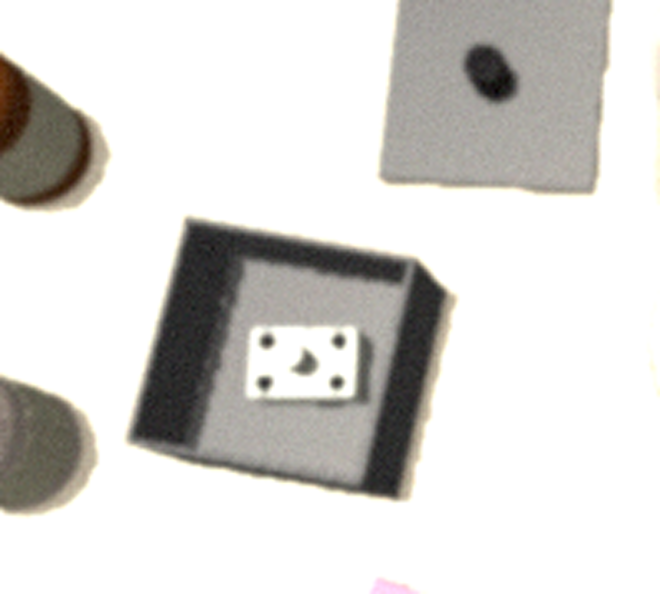

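The left box holds the oblong block (crop centre (303,362)), and its lid lies flat on the bench at top right of the crop. So the rotor is in the right box, and that lid comes off next.

>>> servo_tool:
  motion:
    - [[-0.1, -0.2, 0], 0.33]
    - [[-0.2, -0.4, 0], 0.33]
    - [[-0.25, -0.6, 0], 0.33]
    - [[-0.3, -0.8, -0.1], 0.33]
    - [[-0.3, -0.95, -0.2], 0.33]
    - [[-0.3, -1, -0.25], 0.33]
    - [[-0.3, -1, -0.25], 0.33]
    - [[-0.3, -1, -0.25], 0.33]

```text
time: 8.58
tcp_pos: [0.4334, -0.2671, 0.152]
ee_rot: [[-0.987, -0.162, -0.005], [-0.162, 0.987, -0.001], [0.005, -0.0, -1.0]]
ft_force: [-0.0, 0.1, -0.3]
opening: 0.0921
gripper_force: 0.0
```

>>> servo_tool:
  motion:
    - [[0, -0.08, -0.08], 0]
    - [[0, -0.08, -0.18], 0]
    - [[0, -0.08, -0.25], 0]
    - [[0, -0.08, -0.28], 0]
    - [[0, -0.08, -0.286], 0]
    - [[0, -0.08, -0.286], 0]
    - [[0, -0.08, -0.286], 0]

```text
time: 9.17
tcp_pos: [0.4366, -0.2831, 0.0842]
ee_rot: [[-0.986, -0.168, 0.002], [-0.168, 0.986, -0.0], [-0.001, -0.001, -1.0]]
ft_force: [-0.0, -0.7, 0.1]
opening: 0.092
gripper_force: 0.0
```

>>> servo_tool:
  motion:
    - [[0, 0, 0], 0]
    - [[0, 0, 0], 0]
    - [[0, 0, 0], 0]
    - [[0, 0, 0], 0]
    - [[0, 0, 0], 0]
    - [[0, 0, 0], 0]
    - [[0, 0, 0], 0]
    - [[0, 0, 0], 0]
  hand: 0

```text
time: 9.83
tcp_pos: [0.4354, -0.2835, 0.0833]
ee_rot: [[-0.986, -0.166, 0.0], [-0.166, 0.986, 0.0], [-0.0, 0.0, -1.0]]
ft_force: [0.1, 0.4, 0.3]
opening: 0.0407
gripper_force: 0.0
```

>>> servo_tool:
  motion:
    - [[0, 0, 0], 0]
    - [[0, 0, 0], 0]
    - [[0, 0, 0], 0]
    - [[0, 0, 0], 0]
    - [[0, 0, 0], 0]
    - [[0, 0, 0], 0]

```text
time: 10.33
tcp_pos: [0.4354, -0.2837, 0.0832]
ee_rot: [[-0.986, -0.166, 0.0], [-0.166, 0.986, -0.0], [-0.0, -0.0, -1.0]]
ft_force: [-0.7, -1.3, -0.2]
opening: 0.0237
gripper_force: 25.0
```

>>> servo_tool:
  motion:
    - [[0, 0, 0.04], 0]
    - [[0, 0, 0.08], 0]
    - [[0, 0, 0.14], 0]
    - [[0, 0, 0.22], 0]
    - [[0, 0, 0.3], 0]
    - [[0, 0, 0.3], 0]
    - [[0, 0, 0.3], 0]

```text
time: 10.92
tcp_pos: [0.436, -0.2833, 0.1596]
ee_rot: [[-0.986, -0.167, 0.003], [-0.167, 0.986, -0.0], [-0.002, -0.001, -1.0]]
ft_force: [-0.1, 0.1, -2.2]
opening: 0.0236
gripper_force: 25.0
```

>>> servo_tool:
  motion:
    - [[0.1, 0.02, 0], -0.1]
    - [[0.24, 0.05, 0], -0.3]
    - [[0.39, 0.1, 0], -0.33]
    - [[0.54, 0.14, 0], -0.33]
    - [[0.68, 0.18, 0], -0.33]
    - [[0.8, 0.21, 0], -0.33]
    - [[0.886, 0.233, 0], -0.33]
    - [[0.886, 0.233, 0], -0.33]

```text
time: 11.58
tcp_pos: [0.6605, -0.2207, 0.1557]
ee_rot: [[-1.0, -0.008, -0.0], [-0.008, 1.0, 0.002], [0.0, 0.002, -1.0]]
ft_force: [-1.0, 0.8, -1.7]
opening: 0.0233
gripper_force: 25.0
```

>>> servo_tool:
  motion:
    - [[0, 0, -0.1], 0]
    - [[0, 0, -0.22], 0]
    - [[0, 0, -0.34], 0]
    - [[0, 0, -0.44], 0]
    - [[0, 0, -0.48], 0]
    - [[0, 0, -0.51], 0]
    - [[0, 0, -0.53], 0]
    - [[0, 0, -0.53], 0]

```text
time: 12.25
tcp_pos: [0.6567, -0.2254, 0.0256]
ee_rot: [[-1.0, -0.002, -0.0], [-0.002, 1.0, 0.0], [0.0, 0.0, -1.0]]
ft_force: [-0.4, 0.1, -1.8]
opening: 0.0234
gripper_force: 25.0
```

Lower 8 mm.

>>> servo_tool:
  motion:
    - [[0, 0, -0.015], 0]
    - [[0, 0, -0.025], 0]
    - [[0, 0, -0.031], 0]
    - [[0, 0, -0.035], 0]
    - [[0, 0, -0.035], 0]

```text
time: 12.67
tcp_pos: [0.6574, -0.2253, 0.0183]
ee_rot: [[-1.0, -0.002, 0.001], [-0.002, 1.0, 0.0], [-0.001, 0.0, -1.0]]
ft_force: [-2.0, 0.2, 4.1]
opening: 0.0234
gripper_force: 25.0
```

>>> servo_tool:
  motion:
    - [[0, 0, 0], 0]
    - [[0, 0, 0], 0]
    - [[0, 0, 0], 0]
    - [[0, 0, 0], 0]
    - [[0, 0, 0], 0]
    - [[0, 0, 0.1], 0]
    - [[0, 0, 0.26], 0]
    - [[0, 0, 0.42], 0]
  hand: 1

```text
time: 13.33
tcp_pos: [0.6556, -0.2249, 0.1215]
ee_rot: [[-1.0, -0.002, -0.004], [-0.002, 1.0, 0.001], [0.004, 0.001, -1.0]]
ft_force: [0.8, 0.1, 0.5]
opening: 0.0746
gripper_force: 0.0
```

>>> servo_tool:
  motion:
    - [[-0.1, 0, 0.16], 0]
    - [[-0.2, 0.1, 0.32], 0]
    - [[-0.3, 0.3, 0.4], 0]
    - [[-0.4, 0.5, 0.4], 0]
    - [[-0.5, 0.7, 0.4], 0]
    - [[-0.6, 0.85, 0.4], 0]
    - [[-0.6, 1, 0.4], 0]
    - [[-0.6, 1, 0.4], 0]

```text
time: 14.0
tcp_pos: [0.5096, 0.0147, 0.2222]
ee_rot: [[-1.0, -0.001, 0.001], [-0.001, 1.0, 0.0], [-0.001, 0.0, -1.0]]
ft_force: [0.7, 0.6, -0.3]
opening: 0.0919
gripper_force: 0.0
```

```bash
python3 - <<'E' 2>/dev/null
from h import *
s=arm.state();print(s["time"],s["tcp_pos"],s["opening"])
for nm in("top","scene"):
  a=eyes.snapshot(nm)
  for n in ["rotor","lid_right"]:
    for r in models.find_in(a,n): print(nm,n,round(r["score"],2),c2w(a,r["position"]).round(4),w2pix(a,c2w(a,r["position"])).round(1))
  if nm=="top":
    np.save("top.npy",a["img"])
    w=w2pix(a,[.4328,-.2872,.03]).astype(int); print(w)
    o=(w-[90,100]); c=a["img"][o[1]:o[1]+170,o[0]:o[0]+190]; print(o)
    cv2.imwrite("pics/f.png",cv2.resize(np.clip(c.astype(float)*1.8,0,255).astype(np.uint8),None,fx=3.5,fy=3.5,interpolation=cv2.INTER_CUBIC)[:,:,::-1])
    for z in (.004,.026,.056): print(z,(w2pix(a,[.4328,-.2872,z])-o)*3.5)
E
```

```text
14.0 [0.50957257 0.01468766 0.22223329] 0.09194877279194519
top rotor 0.65 [ 0.4283 -0.2823  0.0243] [470.8 254.3]
top lid_right 0.7 [ 0.6575 -0.2463  0.0126] [447.3 140.4]
[474 251]
[384 151]
0.004 [298.92293904 357.91815288]
0.026 [313.88203068 353.13155687]
0.056 [335.58307455 346.18759631]
scene rotor 0.72 [ 0.435  -0.2837  0.0355] [182.  246.6]
scene lid_right 0.92 [ 0.6672 -0.2246  0.0112] [176.6 342. ]
```

View pics/f.png

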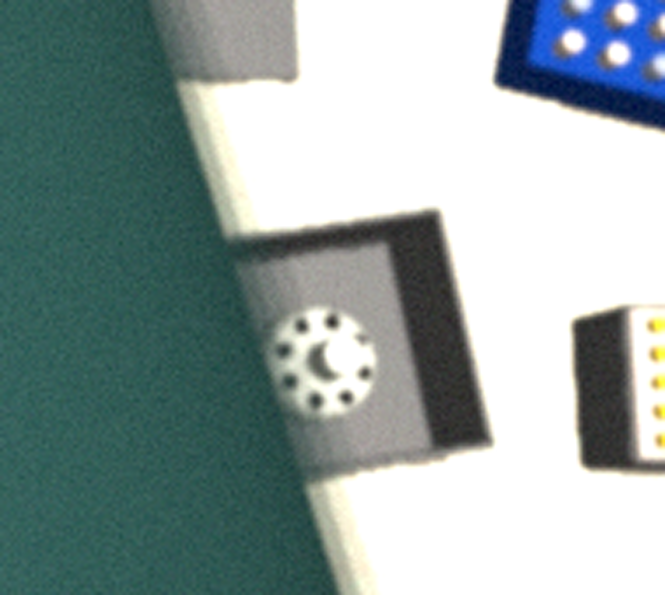

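The right box holds the round rotor with eight holes. Its top-face centre is at about crop (326,359), and its stem top is at about (345,354).

```bash
python3 - <<'E' 2>/dev/null
from h import *
a=eyes.snapshot("top")
o=np.array([384,151])
for z,p in ((.026,(326,359)),(.056,(345,354))): print(pix2w(a,*(np.array(p)/3.5+o),z).round(4))
im=np.load("top.npy").astype(np.float32).mean(2); g=cv2.GaussianBlur(im,(0,0),.8)
# eight-hole pattern/edge circle fit at z=.026
t=np.linspace(0,2*np.pi,60); res=[]
for x in np.arange(.415,.445,.001):
  for y in np.arange(-.302,-.275,.001):
    def sm(r):
      p=np.array([w2pix(a,[x+r*np.cos(u),y+r*np.sin(u),.026]) for u in t],np.float32); return cv2.remap(g,p[:,0],p[:,1],1).ravel()
    res.append((np.mean(sm(.029)-sm(.035)),x,y))
print(sorted(res)[-4:])
E
```

```text
[ 0.4298 -0.2937  0.026 ]
[ 0.4289 -0.292   0.056 ]
[(np.float32(21.2646), np.float64(0.429), np.float64(-0.289)), (np.float32(21.480165), np.float64(0.428), np.float64(-0.29)), (np.float32(21.558617), np.float64(0.429), np.float64(-0.291)), (np.float32(21.720161), np.float64(0.429), np.float64(-0.29))]
```

>>> servo_tool:
  motion:
    - [[-0.1, -0.15, 0], 0.33]
    - [[-0.2, -0.3, 0], 0.33]
    - [[-0.25, -0.45, 0], 0.33]
    - [[-0.3, -0.6, 0], 0.33]
    - [[-0.31, -0.75, -0.1], 0.33]
    - [[-0.31, -0.9, -0.2], 0.33]
    - [[-0.31, -1, -0.3], 0.33]
    - [[-0.31, -1, -0.3], 0.33]
  hand: 0.55

```text
time: 15.02
tcp_pos: [0.429, -0.2433, 0.1427]
ee_rot: [[-0.988, -0.156, -0.007], [-0.156, 0.988, -0.002], [0.007, -0.001, -1.0]]
ft_force: [-0.6, 1.1, -0.3]
opening: 0.0504
gripper_force: 0.0
```

>>> servo_tool:
  motion:
    - [[-0.01, -0.2, 0], 0]
    - [[-0.01, -0.2, 0], 0]
    - [[-0.01, -0.2, 0], 0]
    - [[-0.01, -0.2, 0], 0]

```text
time: 15.35
tcp_pos: [0.4303, -0.2872, 0.1467]
ee_rot: [[-0.987, -0.164, -0.0], [-0.164, 0.987, 0.0], [0.0, 0.0, -1.0]]
ft_force: [-0.0, 0.2, -0.0]
opening: 0.0502
gripper_force: 0.0
```

>>> servo_tool:
  motion:
    - [[-0.005, -0.016, -0.1], 0]
    - [[-0.005, -0.016, -0.2], 0]
    - [[-0.005, -0.016, -0.3], 0]
    - [[-0.005, -0.016, -0.38], 0]
    - [[-0.005, -0.016, -0.43], 0]
    - [[-0.005, -0.016, -0.455], 0]
    - [[-0.005, -0.016, -0.455], 0]
    - [[-0.005, -0.016, -0.455], 0]

```text
time: 16.02
tcp_pos: [0.43, -0.29, 0.0334]
ee_rot: [[-0.986, -0.167, 0.0], [-0.167, 0.986, 0.0], [-0.001, 0.0, -1.0]]
ft_force: [-0.5, 0.1, -0.1]
opening: 0.0503
gripper_force: 0.0
```

>>> servo_tool:
  motion:
    - [[0, 0, 0], 0]
    - [[0, 0, 0], 0]
    - [[0, 0, 0], 0]
    - [[0, 0, 0], 0]
    - [[0, 0, 0], 0]
    - [[0, 0, 0], 0]
    - [[0, 0, 0], 0]
    - [[0, 0, 0], 0]
  hand: 0
  squeeze: 30

```text
time: 16.68
tcp_pos: [0.4299, -0.2908, 0.0335]
ee_rot: [[-0.986, -0.166, 0.001], [-0.166, 0.986, -0.0], [-0.001, -0.0, -1.0]]
ft_force: [-0.2, 0.6, 6.4]
opening: 0.021
gripper_force: 30.0
```

>>> servo_tool:
  motion:
    - [[0, 0, 0.02], 0]
    - [[0, 0, 0.05], 0]
    - [[0, 0, 0.1], 0]
    - [[0, 0, 0.17], 0]
    - [[0, 0, 0.24], 0]
    - [[0, 0, 0.3], 0]
    - [[0, 0, 0.36], 0]
    - [[0, 0, 0.36], 0]

```text
time: 17.35
tcp_pos: [0.4309, -0.2916, 0.1258]
ee_rot: [[-0.986, -0.166, 0.004], [-0.166, 0.986, -0.002], [-0.004, -0.003, -1.0]]
ft_force: [0.4, -0.3, -0.3]
opening: 0.0211
gripper_force: 30.0
```

>>> servo_tool:
  motion:
    - [[0, 0, 0.06], 0]
    - [[0, 0, 0.13], 0]
    - [[0, 0, 0.18], 0]
    - [[0, 0, 0.2], 0]
    - [[0, 0, 0.2], 0]

```text
time: 17.77
tcp_pos: [0.4298, -0.2908, 0.1735]
ee_rot: [[-0.986, -0.166, 0.001], [-0.166, 0.986, -0.0], [-0.001, -0.001, -1.0]]
ft_force: [0.1, 0.1, -1.1]
opening: 0.0214
gripper_force: 30.0
```

```bash
python3 - <<'E' 2>/dev/null
from h import *
s=arm.state();print(s["time"],s["tcp_pos"],s["opening"],s["ft_force"],s["moment"])
a=eyes.snapshot("scene")
for r in models.find_in(a,"rotor"): print(round(r["score"],2),c2w(a,r["position"]).round(4))
w=w2pix(a,[.43,-.29,.14]).astype(int); c=a["img"][max(0,w[1]-60):w[1]+60,w[0]-75:w[0]+75]
cv2.imwrite("pics/g.png",cv2.resize(c,None,fx=4,fy=4,interpolation=cv2.INTER_CUBIC)[:,:,::-1])
E
```

```text
17.7667 [ 0.4298482  -0.29079821  0.17346328] 0.021432101069510694 [ 0.06851435  0.12597574 -1.13135933] [ 0.02868883 -0.0270282   0.00376753]
0.86 [ 0.4468 -0.2847  0.1637]
```

View pics/g.png

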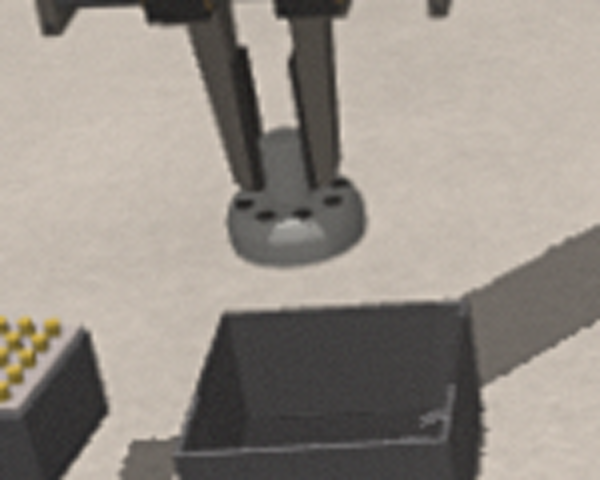

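The rotor is held by its stem and hangs roughly level above its box, at crop (297,215). Next I carry it to the hub.

>>> servo_tool:
  motion:
    - [[0.04, 0.08, 0], -0.1]
    - [[0.1, 0.2, 0], -0.25]
    - [[0.15, 0.34, 0], -0.33]
    - [[0.2, 0.48, 0], -0.33]
    - [[0.23, 0.62, 0], -0.33]
    - [[0.25, 0.76, 0], -0.33]
    - [[0.25, 0.9, 0], -0.33]
    - [[0.25, 1, 0], -0.33]

```text
time: 18.53
tcp_pos: [0.4911, -0.0371, 0.1715]
ee_rot: [[-1.0, -0.005, -0.003], [-0.005, 1.0, 0.001], [0.003, 0.001, -1.0]]
ft_force: [0.7, 0.3, -1.4]
opening: 0.0214
gripper_force: 30.0
```

>>> servo_tool:
  motion:
    - [[0, 0.1, 0], 0]
    - [[0, 0.2, 0], 0]
    - [[0, 0.28, 0], 0]
    - [[0, 0.32, 0], 0]
    - [[0, 0.32, 0], 0]
    - [[0, 0.32, 0], 0]
    - [[0, 0.32, 0], 0]

```text
time: 19.12
tcp_pos: [0.4918, 0.0377, 0.1726]
ee_rot: [[-1.0, -0.0, -0.001], [-0.0, 1.0, -0.001], [0.001, -0.001, -1.0]]
ft_force: [0.1, -0.9, -1.2]
opening: 0.0215
gripper_force: 30.0
```

```bash
python3 - <<'E' 2>/dev/null
from h import *
s=arm.state();print(s["time"],s["tcp_pos"],s["opening"],s["ft_force"],s["ee_rot"][:2])
a=eyes.snapshot("scene")
for n in("rotor","drive_hub"):
  for r in models.find_in(a,n): print(n,round(r["score"],2),c2w(a,r["position"]).round(4))
w=w2pix(a,[.49,.039,.12]).astype(int); o=w-[75,60]; c=a["img"][o[1]:o[1]+120,o[0]:o[0]+150].copy()
c=cv2.resize(c,None,fx=5,fy=5,interpolation=cv2.INTER_CUBIC)
def ring(x,y,z,r,col):
  p=np.array([(w2pix(a,[x+r*np.cos(u),y+r*np.sin(u),z])-o+.5)*5 for u in np.linspace(0,6.3,60)]).astype(np.int32)
  cv2.polylines(c,[p],True,col,1)
t=s["tcp_pos"]; zb=t[2]-.0295
ring(t[0],t[1],zb+.022,.032,(255,0,0)); ring(t[0],t[1],zb,.032,(255,255,0)); ring(.492,.039,.075,.06,(0,255,0)); ring(.492,.039,.075,.08,(0,0,255))
cv2.imwrite("pics/i.png",c[:,:,::-1])
E
```

```text
19.1167 [0.49183523 0.03766471 0.17257452] 0.021456561307990177 [ 0.12307295 -0.85774794 -1.16858341] [[-9.99999786e-01 -1.00822098e-04 -6.46755491e-04]
 [-1.00260403e-04  9.99999618e-01 -8.68454150e-04]]
rotor 0.83 [0.5097 0.0396 0.1643]
drive_hub 0.82 [0.534  0.0405 0.0612]
```

View pics/i.png

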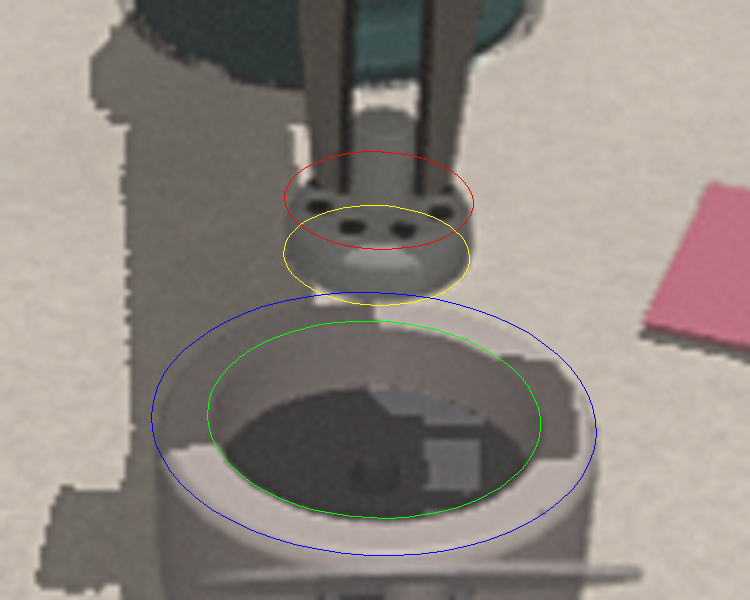

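The overlays match: the rotor is centred over the bowl, with the hub at about crop (375,470). Lowering it now.

>>> servo_tool:
  motion:
    - [[0, 0.004, -0.06], 0]
    - [[0, 0.004, -0.13], 0]
    - [[0, 0.004, -0.2], 0]
    - [[0, 0.004, -0.26], 0]
    - [[0, 0.004, -0.31], 0]
    - [[0, 0.004, -0.34], 0]
    - [[0, 0.004, -0.36], 0]
    - [[0, 0.004, -0.36], 0]

```text
time: 19.93
tcp_pos: [0.4916, 0.0398, 0.0823]
ee_rot: [[-1.0, -0.001, -0.001], [-0.001, 1.0, -0.0], [0.001, -0.0, -1.0]]
ft_force: [-0.7, 0.2, -0.5]
opening: 0.0211
gripper_force: 30.0
```

>>> servo_tool:
  motion:
    - [[0, 0, -0.008], 0]
    - [[0, 0, -0.014], 0]
    - [[0, 0, -0.02], 0]
    - [[0, 0, -0.024], 0]
    - [[0, 0, -0.024], 0]

```text
time: 20.35
tcp_pos: [0.4921, 0.0404, 0.0771]
ee_rot: [[-1.0, -0.002, 0.0], [-0.002, 1.0, 0.0], [-0.0, 0.0, -1.0]]
ft_force: [-0.4, -0.1, -1.0]
opening: 0.0211
gripper_force: 30.0
```

>>> servo_tool:
  motion:
    - [[0, 0, -0.004], 0]
    - [[0, 0, -0.008], 0]
    - [[0, 0, -0.012], 0]
    - [[0, 0, -0.014], 0]
    - [[0, 0, -0.014], 0]

```text
time: 20.77
tcp_pos: [0.4921, 0.0405, 0.0744]
ee_rot: [[-1.0, -0.002, 0.0], [-0.002, 1.0, 0.001], [-0.0, 0.001, -1.0]]
ft_force: [-2.9, -0.2, 9.7]
opening: 0.0209
gripper_force: 30.0
```

Contact came at the expected height, so I'll release and lift away.

>>> servo_tool:
  motion:
    - [[0, 0, 0], 0]
    - [[0, 0, 0], 0]
    - [[0, 0, 0], 0]
    - [[0, 0, 0], 0]
    - [[0, 0, 0], 0]
    - [[0, 0, 0], 0]
  hand: 0.5

```text
time: 21.27
tcp_pos: [0.492, 0.0403, 0.0734]
ee_rot: [[-1.0, -0.002, -0.0], [-0.002, 1.0, -0.0], [0.0, -0.0, -1.0]]
ft_force: [-0.3, 0.5, 0.5]
opening: 0.0457
gripper_force: 0.0
```

>>> servo_tool:
  motion:
    - [[0, 0, 0.06], 0]
    - [[0, 0, 0.15], 0]
    - [[0, 0, 0.27], 0]
    - [[0, 0, 0.4], 0]
    - [[0, 0, 0.5], 0]
    - [[0, -0.2, 0.6], 0]
    - [[0, -0.35, 0.6], 0]
    - [[0, -0.5, 0.6], 0]

```text
time: 21.93
tcp_pos: [0.4931, -0.0806, 0.2254]
ee_rot: [[-1.0, -0.005, 0.004], [-0.005, 1.0, 0.0], [-0.004, 0.0, -1.0]]
ft_force: [1.0, -0.8, -0.4]
opening: 0.0463
gripper_force: 0.0
```

>>> servo_tool:
  motion:
    - [[0, -0.15, 0], 0]
    - [[0, -0.3, 0], 0]
    - [[0, -0.3, 0], 0]
    - [[0, -0.3, 0], 0]

```text
time: 22.27
tcp_pos: [0.4915, -0.1572, 0.2233]
ee_rot: [[-1.0, 0.003, -0.0], [0.003, 1.0, -0.0], [0.0, -0.0, -1.0]]
ft_force: [-0.5, 0.6, 0.6]
opening: 0.0459
gripper_force: 0.0
```

```bash
python3 - <<'E' 2>/dev/null
from h import *
s=arm.state();print(s["time"],s["tcp_pos"],s["opening"],s["ft_force"])
a=eyes.snapshot("scene"); b=eyes.snapshot("top"); V=[]
for p,h in((a,"scene"),(b,"top")):
  for n in("rotor","lid_left","lid_right"):
    for r in models.find_in(p,n): print(h,n,round(r["score"],2),c2w(p,r["position"]).round(4))
  o=w2pix(p,[.49,.039,.07]).astype(int)-[45,40]; c=cv2.resize(p["img"][o[1]:o[1]+80,o[0]:o[0]+90],None,fx=4.4,fy=4.4,interpolation=cv2.INTER_CUBIC)
  for z,r,col in((.067,.032,(255,0,0)),(.097,.011,(255,255,0))):
    q=np.array([(w2pix(p,[.492+r*np.cos(u),.040+r*np.sin(u),z])-o+.5)*4.4 for u in np.linspace(0,6.3,60)]).astype(np.int32); cv2.polylines(c,[q],True,col,1)
  V.append(c)
cv2.imwrite("pics/j.png",np.hstack(V)[:,:,::-1])
E
```

```text
22.2667 [ 0.49145071 -0.15716     0.22328065] 0.045912379819075824 [-0.51818722  0.61249518  0.63225717]
scene rotor 0.8 [0.5063 0.0406 0.0657]
scene lid_left 0.89 [0.2986 0.2273 0.0105]
scene lid_left 0.62 [0.6692 0.2215 0.0124]
top rotor 0.95 [0.4899 0.0431 0.0684]
top lid_left 0.68 [0.654  0.2278 0.0108]
top lid_left 0.63 [0.287  0.2306 0.0071]
top lid_right 0.61 [ 0.6825 -0.2172  0.0081]
```

View pics/j.png

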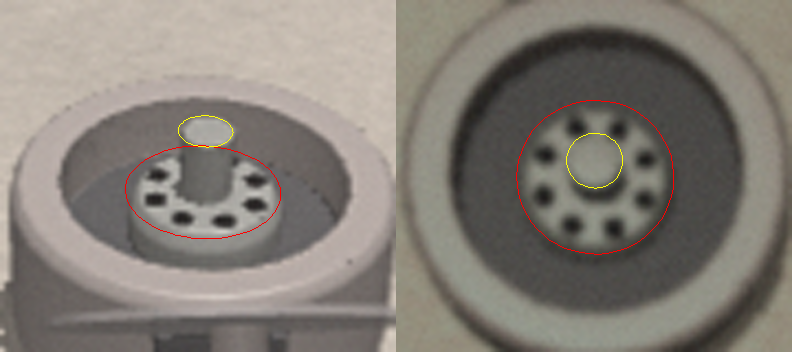

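The rotor's disc (crop (203,195)) and stem top (crop (206,131)) match the overlay of a fully seated, level rotor. Both lids lie flat on the bench, so I'm handing in.

```bash
python3 -c "
from cell import job; print(job.close_job())"
```

```text
the job is handed in; nothing more can be done
None
```

I found the rotor in the right box and set it level and fully home over the drive hub, laid both lids flat on the bench, and handed the job in at about 22 s; the hand-in returned no verdict.

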